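# Lever open the wheel box at the racers' pit bench

### The arm

A 6-joint arm with a two-finger parallel gripper is mounted at the origin on the work surface. World frame = base frame: x ahead of the robot, y to its left, z up, the work surface at z = 0. Lengths are in m, angles in rad, forces in N, time in s.
With the tool pointing down it reaches from about 0.25 to 0.775 m from the base axis. Payload 4 kg.
Tool frame: the origin (TCP) lies midway between the tips of the shut fingers; the grasp point (between the pads) lies 19 mm behind it; z points along the fingers, y is the direction in which the jaws open and shut (so a half turn about z gives the same grasp; the last joint's range is limited). The gripper opens to 94 mm and grips with 3 to 60 N. Pads are 16 mm wide; open, the fingers measure 119 mm over their backs; the gripper's body (75 mm by 177 mm) begins 78 mm behind the grasp point.
Start: joints at [-1.243, 0.087, 1.371, -0, 1.684, -0.103], TCP at [0.23, -0.5, 0.167] pointing down, gripper open.
Joint ranges: [-3.1, 3.1], [-0.76, 2.03], [0.27, 2.55], [-1.08, 4.22], [0.17, 2.65], [-2.57, 2.57]. Speed limits (rad/s): [2.79, 2.79, 3.14, 3.14, 3.14, 3.14].

### API

Orientations are given as [roll, pitch, yaw] about the fixed x, y, z axes, in that order (R = Rz(yaw) Ry(pitch) Rx(roll)).
In Python, from bench import robot gives the robot as it stands.
- The arm moves only by the tool drive_tool, never from a script. Its argument "series" is a list that holds one entry, the list of rows, each a list of 7 numbers: the turn, a rotation vector about the tool's x, y, z in rad, then the shift along the tool's x, y, z in cm, then the opening in per cent of the stroke, from 0 (shut) to 100 (fully open). In form: [[[rx, ry, rz, tx, ty, tz, fingers], ...]]. A call has 1 to 20 rows; each row is the pose to reach, as a shift and turn from the pose measured when the call began, along the tool's axes at that moment; what a row does not reach only later rows make up. A row lasts 1/10 s, in which the tool goes at most 50 mm and 8.59 degrees, less where a joint would pass 70% of its speed; a pose out of reach is approached as far as the arm can. A call with a gripper value outside its range is refused whole. The fingers move at their own pace and stop on an object; the grip force is fixed at half the most. Time passes only in rows, so rows that repeat a pose let the fingers close. It gives the time, the measured TCP pose, the force and the opening at its end, in the units of the state.
- robot.get_obs(): the state, without advancing time (a new reading comes with each control period).
- robot.snapshot(name): name is "scene" or "top" or "wrist"; returns a dict with "img" (400x640x3 uint8, blue, green, red), "depth" (400x640 float32, m along the optical axis (not along the pixel's ray), 0 where there is no reading), "vertical_fov" (degrees; the focal length in pixels is half the picture's height over the tangent of half this angle, whatever the lens; pixels are square), "cx", "cy" (the principal point, pixels), "rvec" (rotation vector, rad) and "tvec" (3), from world to camera coordinates, as OpenCV has them. Camera axes: x right, y down, z forward; pixel columns grow to the right and rows downward; lengths in m; the calibration is good to about 2 mm. A picture is of the moment at which its call begins.
- robot.close_job(): hands the job in, once; it reports no verdict.
The state is a dict: "time": time; "joint_positions": joint angles; "qvel": joint speeds; "joint_torque": joint torques, N m; "tool_pos": TCP position; "ee_rot": TCP orientation; "wrist_force": force on the tool from outside, world axes, zero at the start; "wrist_torque": the same for the moment, N m; "width": finger opening in m.
Only numpy, scipy, OpenCV 4.12 (cv2) and the standard library are available. Lean on these libraries where they do the work, as an engineer would, in place of code of your own. Each camera call takes 0.05 s, during which the arm holds its last target.

### The job

Slide the loose wheel off the heavy steel flap of the wheel box, until it lies flat and wholly on the wooden shelf beside the flap, by pushing it with the fingertips, never lifting it. Then press the long end of the lever down onto its rubber stop so that its short end raises the flap, and finish while still holding the lever down. Do not lift the flap itself or take the lever out of its cradle, and leave the jar, the flask and the spare wheel on the bench alone.

Things in the scene. Friction and masses are not known exactly. Their poses are not given: they have to be found in the camera images.
- rack: Fixed rack carrying lever cradle, wheel box with flap, and shelf; place and yaw vary. Origin on the bench top straight below the lever's pivot; z up, x from the pivot to the wheel box, y from the flap to the shelf. In its frame (mm): grey open wheel box x 82..162, y -75..75, 64 high, covered by the flap.
- cradle (a point): The seat of the lever's pivot pin in the two grey cheeks (44 x 48 mm over all, tops at z 87 mm): rack x 0, y 0, z 75 mm.
- shelf (a point): Centre of the top of the wooden shelf (rack x 122, y 139, z 80 mm; it spans x 67..177, y 78..200). Its top is 1.5 mm lower than the shut flap's, with a 3 mm gap between. Kerbs 9 mm high stand at its far end (y 200..206) and back (x 177..183), none towards the flap.
- stop (a point): Centre of the top of the black rubber stop under the lever's long arm, 28 x 28 mm: rack x -127, y 0, z 41.5 mm.
- flap (a joint): Opening of the flap in rad: 0 shut, about 0.35 with the lever on its stop. Bare steel plate 80 x 150 x 18 mm, about 2 kg, rack x 82..162, y -75..75, top at z 82 mm when shut, hinged on its far edge (rack x 162, z 73); it falls shut by itself. A tongue 40 mm wide and 12 thick sticks out 23 mm from its front edge, over the lever's short end.
- lever: Loose aluminium bar 24 x 8 mm with a 10 mm pin across it lying in the open cradle. Origin on the pin axis, y along it. Long side 171 mm (to rack -x); short side 70 mm, its roller under the flap's tongue. At rest it slopes 17 degrees, long end up (frame level then); on the stop 13 degrees the other way. 2 to 5 N down on the pad moves it; let go, it rises again.
- lever_pad (a point): Where to press: centre of the top of the black pad (40 x 40 x 4 mm) on the lever's long end, 165 mm along the bar from the pin, 8 mm above the bar's middle. At rest at rack x -155, z 131 mm; with the lever on its stop at rack x -165, z 47 mm.
- wheel: Loose small model-car wheel lying flat on the flap: black tyre, white hub, 60 mm diameter, 30 mm high, about 80 g. Origin at the centre of its underside, z up.
- jar: Bystander: small amber jar with black cap, 48 mm diameter, 65 mm high, standing on the bench; origin under its centre.
- flask: Bystander: dark metal flask, 66 mm diameter, 150 mm high, standing on the bench; origin under its centre.
- spare: Bystander: a wheel like the other one lying flat on the bench; origin under its centre.
There are look-alikes about, which are no part of the job. What is shaped like the wheel but blue or orange is not meant.

How it is judged:
On the way, in this order (a step that is already met when the one before it is completed fails the run):
1. the wheel lies flat and wholly on the shelf while the flap is still shut (y of wheel in the frame of rack between 0.104 and 0.185 m and x of wheel in the frame of rack between 0.078 and 0.166 m and z of wheel in the frame of rack between 0.075 and 0.085 m and angle between wheel's own z axis and vertical below 0.1 rad and value of joint flap below 0.03 rad), for 0.2 s.
2. the lever is pressed down by the robot and the flap is raised (value of joint flap above 0.31 rad and contact force between any of the fingers, the arm and lever above 0.5 N), for 0.2 s.
At the end, for the whole second after the job is handed in: Robot still presses the lever (over 0.5 N), flap open over 0.31 rad, robot touching neither flap nor wheel; lever pin within 12 mm of its seat; wheel still and flat (0.1 rad) on the shelf, centre at rack y 104 to 185, x 78 to 166 mm (tread at most 4 mm over the near edge) (all of step 2 and y of wheel in the frame of rack between 0.104 and 0.185 m and x of wheel in the frame of rack between 0.078 and 0.166 m and z of wheel in the frame of rack between 0.075 and 0.085 m and angle between wheel's own z axis and vertical below 0.1 rad and linear speed of wheel below 0.02 m/s and distance between lever and cradle below 0.012 m and not (contact force between any of the fingers, the arm and flap above 0.3 N) and not (contact force between any of the fingers, the arm and wheel above 0.3 N)); the arm keeps its last pose, push and grip.
It fails at once if the wheel is lifted off the surface it slides on, or falls from the rack (z of wheel in the frame of rack above 0.1 m or z of wheel in the frame of rack below 0.064 m or angle between wheel's own z axis and vertical above 0.7 rad).
It fails at once if the flap is raised while the wheel is not on the shelf (value of joint flap above 0.08 rad and not (y of wheel in the frame of rack between 0.104 and 0.185 m and x of wheel in the frame of rack between 0.078 and 0.166 m and z of wheel in the frame of rack between 0.075 and 0.085 m and angle between wheel's own z axis and vertical below 0.1 rad)).
It fails at once if the flap is lifted directly by the robot (value of joint flap above 0.05 rad and contact force between any of the fingers, the arm and flap above 1 N).
It fails at once if the lever is taken out of its cradle (not (distance between lever and cradle below 0.012 m)).
It fails at once if a bystander is disturbed (distance of any of jar, flask, spare from where it was at the start of the episode above 0.02 m).
It also fails if it takes over 51 s, if anything falls off the work surface, if the arm or the gripper's body presses on something with over 40 N, if the wrist force passes 120 N, or if a joint passes its speed limit or range.

## Working session

There is one attempt and no reset: what is moved stays moved. The work goes in short steps, Python scripts to look and compute and a tool call to move; the robot and the scene stay as the last step left them, time stands still between calls to the robot, and variables do not carry over. Pictures are saved under pics/ and viewed, and the job is handed in when it is done.

Besides the shell and the picture viewer there is one more tool, called in YAML: its name, and indented under it one key for each argument. drive_tool: Moves the arm, as the interface text tells. Its arguments: {"type":"object","properties":{"series":{"type":"array","items":{"type":"array","items":{"type":"array","items":{"type":"number"}}}}},"required":["series"]}

```bash
mkdir -p pics; ls; cat > h.py <<'E'
import numpy as np,cv2
from bench import robot
def snap(n,f=None):
    s=robot.snapshot(n)
    if f: cv2.imwrite('pics/'+f,s['img'])
    return s
def cam(s):
    f=s['img'].shape[0]/2/np.tan(np.radians(s['vertical_fov'])/2)
    R=cv2.Rodrigues(np.array(s['rvec'],float))[0]; t=np.array(s['tvec'],float).ravel()
    return f,R,t
def ray(s,u,v,z):
    f,R,t=cam(s); d=R.T@np.array([(u-s['cx'])/f,(v-s['cy'])/f,1.]); c=-R.T@t
    return c+d*(z-c[2])/d[2]
def pts(s):
    f,R,t=cam(s); D=s['depth']; v,u=np.mgrid[:D.shape[0],:D.shape[1]]
    P=np.stack([(u-s['cx'])/f*D,(v-s['cy'])/f*D,D],-1)
    W=(P-t)@R; W[D<=0]=np.nan
    return W
def proj(s,p):
    f,R,t=cam(s); q=R@np.array(p)+t
    return q[0]/q[2]*f+s['cx'],q[1]/q[2]*f+s['cy']
E
python3 - <<'E'
from h import *
for n in ['scene','top','wrist']:
    s=snap(n,n+'0.png'); f,R,t=cam(s); print(n,-R.T@t,f,s['cx'],s['cy'])
print(robot.get_obs())
E
```

```text
pics
scene [ 1.26613859 -0.15366799  0.78597892] 451.8641525563725 324.5839850179679 195.72774931926284
top [0.48376127 0.03791887 1.04596839] 434.6813866837657 319.49245953173477 198.01220012397238
wrist [ 0.28942562 -0.47247592  0.38316808] 280.7386473439123 317.1679048904543 197.4128753577743
{'time': 0.15, 'joint_positions': array([-1.24312615e+00,  8.78241556e-02,  1.37190334e+00, -3.10722554e-05,
        1.68362164e+00, -1.03061003e-01]), 'qvel': array([-0.00245928, -0.00125766, -0.00274628, -0.00080289, -0.0008985 ,
        0.00030393]), 'joint_torque': array([ 1.46641058e-03, -3.40644121e+01, -3.02792394e+01,  7.18302839e-02,
        3.05077387e-02, -1.26285827e-04]), 'tool_pos': array([ 0.22948742, -0.49928687,  0.16555376]), 'ee_rot': array([-3.13984231e+00, -1.49987739e-04,  4.30727577e-01]), 'wrist_force': array([0.40027222, 0.45384922, 0.00844596]), 'wrist_torque': array([-0.0293148 ,  0.02942666, -0.012693  ]), 'width': 0.09416778418717348}
```

View pics/top0.png

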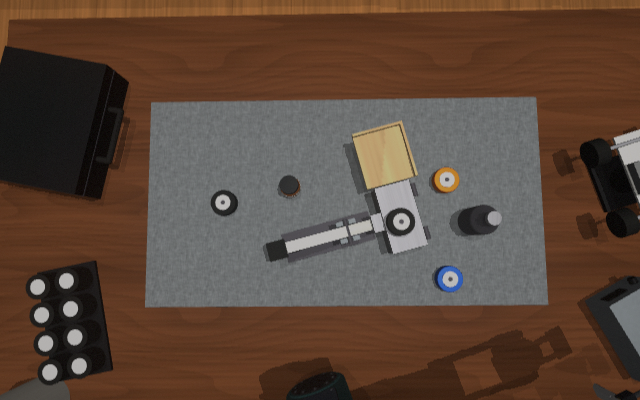

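View pics/scene0.png

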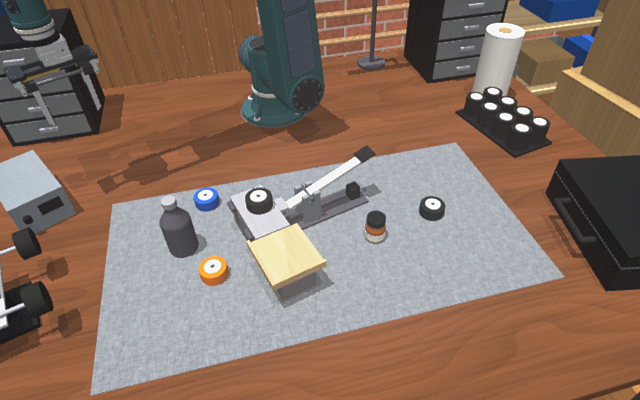

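Look-alikes in the top view: black wheel on the flap (401,222), spare on the bench (224,203), blue one (449,279), orange one (446,180), the tray of wheels on the left and the car's wheels on the right. By the description, the one I want is at (401,222), on the steel flap. I'll check it in a close crop and measure.

```bash
python3 - <<'E'
from h import *
s=snap('top'); W=pts(s); im=s['img']
cv2.imwrite('pics/crop1.png',cv2.resize(im[110:290,250:470],None,fx=3.4,fy=3.3,interpolation=cv2.INTER_CUBIC))
for n,(u,v) in dict(wheel=(401,222),pad=(277,250),shelf=(384,155),flapA=(390,192),flapB=(408,246),jar=(289,186),flask=(489,217),spare=(224,203),blue=(449,279),bar=(310,241)).items():
    print(n,W[v,u].round(4))
# rack: wooden shelf mask + flap
hsv=cv2.cvtColor(im,cv2.COLOR_BGR2HSV)
Z=W[...,2]
m=((hsv[...,0]>12)&(hsv[...,0]<30)&(hsv[...,1]>60)&(hsv[...,2]>150)&(Z>0.07)&(Z<0.088)).astype(np.uint8)
roi=np.zeros_like(m);roi[110:200,340:430]=1;m*=roi
P=W[m>0]; r=cv2.minAreaRect(P[:,:2].astype(np.float32)*1000); print('shelf',m.sum(),r,np.median(P,0)); print(cv2.boxPoints(r))
# flap (z ~82, gray)
m=((hsv[...,1]<40)&(Z>0.076)&(Z<0.088)).astype(np.uint8); roi[:]=0;roi[170:260,365:435]=1;m*=roi
P=W[m>0]; print('flap z',np.median(P[:,2]),m.sum()); r=cv2.minAreaRect(P[:,:2].astype(np.float32)*1000);print(r);print(cv2.boxPoints(r))
# wheel top
m=((Z>0.105)&(Z<0.12)).astype(np.uint8); roi[:]=0;roi[195:250,375:430]=1;m*=roi
c,rad=cv2.minEnclosingCircle(W[m>0][:,:2].astype(np.float32)*1000); print('wheel',c,rad,np.median(W[m>0],0),m.sum())
# hub by ray
h=((im.min(2)>150)&(Z>0.1)&(roi>0)).astype(np.uint8); ys,xs=np.nonzero(h); print('hub px',xs.mean(),ys.mean(),len(xs), ray(s,xs.mean(),ys.mean(),0.11))
E
```

```text
wheel [ 0.5222 -0.1185  0.1112]
pad [0.4651 0.1454 0.1296]
shelf [ 0.6739 -0.0893  0.0822]
flapA [ 0.5903 -0.1007  0.0822]
flapB [ 0.4706 -0.1376  0.08  ]
jar [0.6083 0.1258 0.0652]
flask [ 0.5292 -0.2921  0.1491]
spare [0.5741 0.2825 0.0296]
blue [ 0.3937 -0.2388  0.0279]
bar [0.4833 0.0771 0.103 ]
shelf 2589 ((674.732421875, -89.73297882080078), (126.83198547363281, 115.82466888427734), 14.794698715209961) [ 0.67142584 -0.08731349  0.08010793]
[[ 598.6306    -49.934288]
 [ 628.20715  -161.91902 ]
 [ 750.8342   -129.53168 ]
 [ 721.2577    -17.546936]]
flap z 0.08118621081715643 2004
((536.6282958984375, -119.26749420166016), (153.76416015625, 123.77677917480469), 14.16666316986084)
[[ 446.93756   -78.07764 ]
 [ 477.23114  -198.0901  ]
 [ 626.31903  -160.45735 ]
 [ 596.02545   -40.444885]]
wheel (522.9898681640625, -117.90435028076172) 29.926780700683594 [ 0.52229861 -0.1180071   0.11148253] 613
hub px 401.1027027027027 221.21621621621622 185 [ 0.52390828 -0.11893595  0.11      ]
```

View pics/crop1.png

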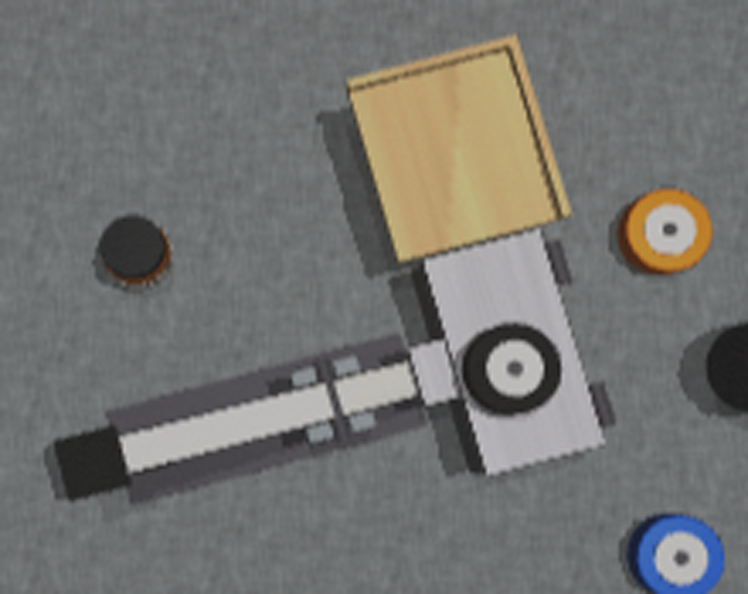

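The crop confirms it: a black tyre with a white hub at crop (512,368), lying on the bare steel flap beside the lever's tongue. Next I'll work out the rack frame from its corners.

```bash
python3 - <<'E'
from h import *
s=snap('top')
C=[((490,474),(82,-75,82)),((603,441),(162,-75,82)),((424,258),(82,75,82)),((541,230),(162,75,82)),((400,262),(67,78,80)),((347,80),(67,206,89)),((515,36),(183,206,89)),((570,213),(183,78,89))]
A=[];B=[]
for (u,v),r in C:
    A.append(ray(s,u/3.4+250-.35,v/3.3+110-.35,r[2]/1000)[:2]);B.append(np.array(r[:2])/1000)
W=pts(s);Z=W[...,2]
hsv=s['img'].max(2); m=(Z>0.12)&(Z<0.14)&(hsv<70); m[:230]=0;m[270:]=0;m[:,:255]=0;m[:,300:]=0
p=W[m].mean(0);print('pad',p,m.sum())
A.append(p[:2]);B.append([-.155,0])
A=np.array(A);B=np.array(B)
a,b=A-A.mean(0),B-B.mean(0)
th=np.arctan2((b[:,0]*a[:,1]-b[:,1]*a[:,0]).sum(),(a*b).sum())
R=np.array([[np.cos(th),-np.sin(th)],[np.sin(th),np.cos(th)]]);o=A.mean(0)-R@B.mean(0)
print('yaw',th,'o',o); print(((A-(B@R.T+o))*1000).round(1))
np.savez('rack.npz',R=R,o=o,th=th)
for n,w in dict(wheel=(.5232,-.1182),jar=(.608,.126),flask=(.529,-.292)).items(): print(n,R.T@(np.array(w)-o))
ob=robot.get_obs();print(ob['tool_pos'],ob['ee_rot'])
E
```

```text
pad [0.46496177 0.14620268 0.12992395] 349
yaw -1.3099675299556788 o [ 0.50542561 -0.00521972]
[[ 0.8 -1.9]
 [ 1.4  2.1]
 [ 1.  -1.1]
 [-1.4 -0.7]
 [-0.4 -0.8]
 [-0.3 -0.5]
 [-1.2  0.4]
 [ 0.6  1. ]
 [-0.5  1.7]]
wheel [ 0.11374259 -0.01196231]
jar [-0.10032939  0.1329441 ]
flask [ 0.28315979 -0.05117828]
[ 0.22959823 -0.49947255  0.16594001] [-3.14060707e+00 -1.14635361e-04  4.30867634e-01]
```

```bash
cat >> h.py <<'E'
from scipy.spatial.transform import Rotation as Ro
def tgt(x,y,z):
    "rack mm -> shift in tool axes, cm; and rotation needed to point down with tool y along rack x"
    k=np.load('rack.npz'); w=np.r_[k['R']@(np.array([x,y])/1000)+k['o'],z/1000]
    ob=robot.get_obs(); Rt=Ro.from_euler('xyz',ob['ee_rot']); Rd=Ro.from_euler('xyz',[np.pi,0,float(k['th'])+np.pi/2])
    p=ob['tool_pos']; r=k['R'].T@(p[:2]-k['o'])*1000
    print('now rack',r.round(1),(p[2]*1000).round(1),'F',ob['wrist_force'].round(2),'t',ob['time'],'w',ob['width'].round(4))
    print('shift cm',(Rt.inv().apply(w-p)*100).round(2),'rot',(Rt.inv()*Rd).as_rotvec().round(4),'world',w.round(4))
E
python3 - <<'E'
from h import *
tgt(116,-60,200)
E
```

```text
Traceback (most recent call last):
  File "h.py", line 28, in tgt
    print('now rack',r.round(1),(p[2]*1000).round(1),'F',ob['wrist_force'].round(2),'t',ob['time'],'w',ob['width'].round(4))
                                                                                                       ^^^^^^^^^^^^^^^^^
AttributeError: 'float' object has no attribute 'round'
```

```bash
sed -i "s/ob\['width'\].round(4)/round(ob['width'],4)/" h.py
python3 - <<'E'
from h import *
tgt(116,-60,200)
E
```

```text
now rack [ 406.4 -394. ] 165.9 F [0.17 0.9  0.22] t 0.25 w 0.0937
shift cm [ 37.83 -22.97  -3.38] rot [-0.001 -0.     0.17 ] world [ 0.4774 -0.1328  0.2   ]
```

drive_tool:
  series:
    - [[0,0,0,0,0,-3.4,38],[0,0,0.02,3,-1.8,-3.4,38],[0,0,0.04,6,-3.6,-3.4,38],[0,0,0.06,9,-5.5,-3.4,38],[0,0,0.08,12,-7.3,-3.4,38],[0,0,0.1,15,-9.1,-3.4,38],[0,0,0.12,18,-10.9,-3.4,38],[0,0,0.14,21,-12.8,-3.4,38],[0,0,0.16,24,-14.6,-3.4,38],[0,0,0.17,27,-16.4,-3.4,38],[0,0,0.17,30,-18.2,-3.4,38],[0,0,0.17,33,-20,-3.4,38],[0,0,0.17,36,-21.9,-3.4,38],[0,0,0.17,37.8,-23,-3.4,38],[0,0,0.17,37.8,-23,-3.4,38],[0,0,0.17,37.8,-23,-3.4,38]]

```text
time: 1.85
tool_pos: [0.4768, -0.1327, 0.2]
ee_rot: [-3.141, 0.001, 0.262]
wrist_force: [-0.9, -0.6, -0.2]
width: 0.0362
```

```bash
python3 - <<'E'
from h import *
tgt(116,-60,92)
snap('wrist','w1.png')
E
```

```text
now rack [115.8 -60.5] 200.0 F [-0.88 -0.65 -0.19] t 1.85 w 0.0362
shift cm [ 0.06  0.03 10.8 ] rot [-0.0007  0.0009  0.0009] world [ 0.4774 -0.1328  0.092 ]
```

View pics/w1.png

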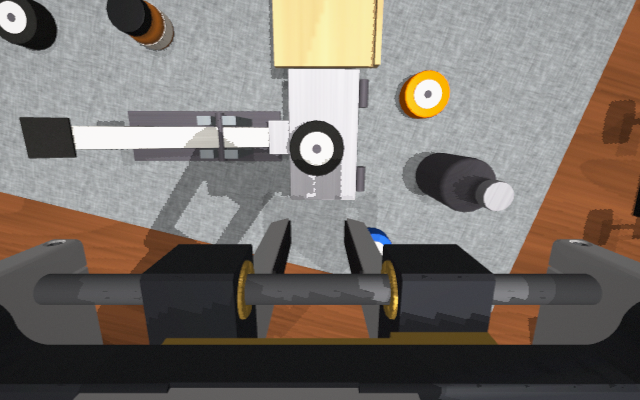

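The wheel (316,148) sits in line with the gap between the fingers (about x 318), and the fingers point clear of it. Next I'll lower them behind the wheel.

drive_tool:
  series:
    - [[0,0,0,0,0,2,38],[0,0,0,0,0,4,38],[0,0,0,0,0,6,38],[0,0,0,0,0,8,38],[0,0,0,0,0,9,38],[0,0,0,0,0,10,38],[0,0,0,0,0,10.6,38],[0,0,0,0,0,10.8,38],[0,0,0,0,0,10.8,38],[0,0,0,0,0,10.8,38]]

```text
time: 2.9
tool_pos: [0.477, -0.1334, 0.0929]
ee_rot: [3.141, -0.0, 0.261]
wrist_force: [-0.2, -0.2, -0.1]
width: 0.0359
```

```bash
python3 - <<'E'
from h import *
tgt(116,112,92)
snap('wrist','w2.png');snap('scene','s2.png')
E
```

```text
now rack [116.5 -60.5] 92.9 F [-0.2  -0.24 -0.11] t 2.9 w 0.0359
shift cm [17.25 -0.05  0.09] rot [ 0.0002 -0.0004 -0.0003] world [ 0.6436 -0.0884  0.092 ]
```

View pics/w2.png

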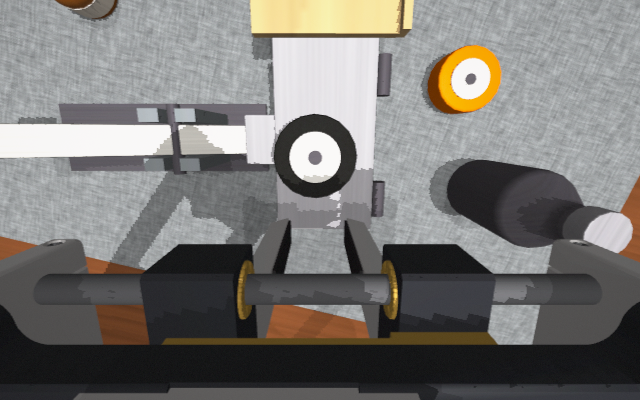

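View pics/s2.png

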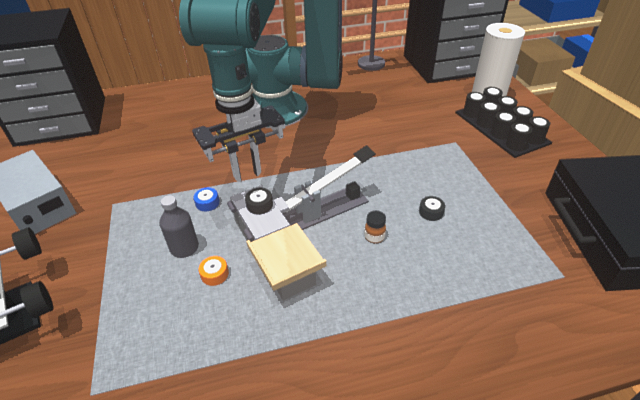

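```bash
python3 - <<'E'
from h import *
k=np.load('rack.npz')
def w(x,y,z): return np.r_[k['R']@(np.array([x,y])/1000)+k['o'],z/1000]
s=snap('scene');q=snap('wrist')
for n,p in dict(tipL=(98,-60,93),tipR=(134,-60,93),wheel=(114,-12,112),e1=(82,-75,82),e2=(162,-75,82)).items():
    print(n,np.round(proj(s,w(*p))),np.round(proj(q,w(*p))))
cv2.imwrite('pics/c2.png',cv2.resize(s['img'][120:260,180:340],None,fx=4.5,fy=4.2,interpolation=cv2.INTER_CUBIC))
E
```

```text
tipL [257. 187.] [294. 215.]
tipR [242. 193.] [338. 215.]
wheel [258. 196.] [313. 157.]
e1 [261. 185.] [276. 228.]
e2 [229. 197.] [370. 228.]
```

View pics/c2.png

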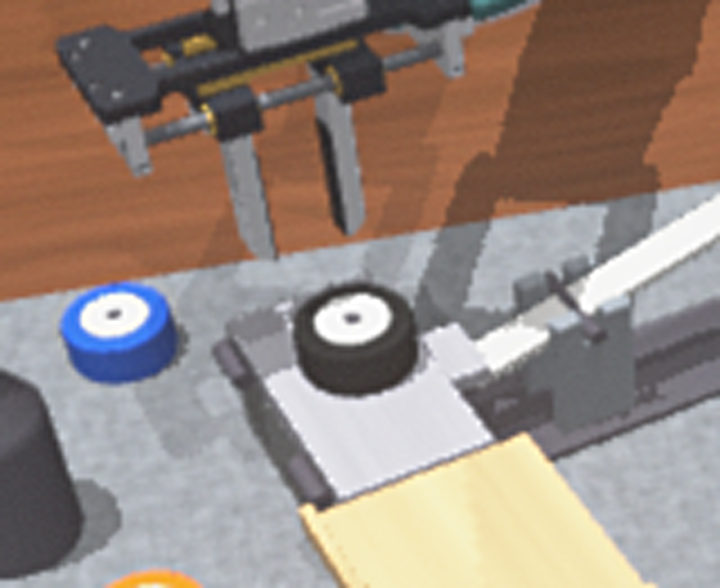

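```bash
python3 - <<'E'
from h import *
k=np.load('rack.npz')
for n,box in (('scene',(225,150,270,195)),('wrist',(255,205,380,290)),('top',(360,220,430,300))):
    s=snap(n);W=pts(s);r=W.copy();r[...,:2]=(W[...,:2]-k['o'])@k['R'];r*=1000
    x0,y0,x1,y1=box; P=r[y0:y1,x0:x1].reshape(-1,3);P=P[~np.isnan(P[:,0])]
    m=(P[:,0]>70)&(P[:,0]<165)&(P[:,1]<-45)&(P[:,1]>-110)&(P[:,2]>88)&(P[:,2]<180)
    P=P[m];print(n,len(P))
    for lo in range(88,180,10):
        q=P[(P[:,2]>=lo)&(P[:,2]<lo+10)]
        if len(q): print(lo,len(q),q.min(0).round(),q.max(0).round())
E
```

```text
scene 238
128 18 [ 91. -67. 132.] [141. -51. 138.]
138 49 [ 86. -69. 138.] [145. -49. 148.]
148 50 [ 85. -68. 148.] [146. -48. 158.]
158 57 [ 86. -69. 159.] [146. -50. 168.]
168 55 [ 86. -71. 168.] [145. -49. 178.]
178 9 [ 86. -63. 178.] [145. -51. 180.]
wrist 1721
128 127 [ 90. -68. 130.] [144. -50. 138.]
138 274 [ 87. -68. 138.] [147. -50. 148.]
148 339 [ 87. -68. 148.] [147. -50. 158.]
158 401 [ 87. -68. 158.] [147. -50. 168.]
168 480 [ 87. -68. 168.] [147. -50. 178.]
178 100 [ 87. -66. 178.] [146. -50. 180.]
top 0
```

The pictures disagree with the reported TCP. The wrist and scene depths both put the fingertips at z ≈ 131 mm, while the reported TCP z is 93. Their x and y agree. I'll trust neither yet, and lower in small steps while watching the wrist force.

drive_tool:
  series:
    - [[0,0,0,0,0,0.3,38],[0,0,0,0,0,0.6,38],[0,0,0,0,0,0.8,38],[0,0,0,0,0,0.8,38]]

```text
time: 3.65
tool_pos: [0.4762, -0.133, 0.0836]
ee_rot: [-3.14, 0.002, 0.26]
wrist_force: [0.2, -0.9, 0.5]
width: 0.0362
```

```bash
cat >> h.py <<'E'
def tips(n='wrist',zlo=84):
    k=np.load('rack.npz'); ob=robot.get_obs(); c=k['R'].T@(ob['tool_pos'][:2]-k['o'])*1000
    s=snap(n);W=pts(s);r=W.copy();r[...,:2]=(W[...,:2]-k['o'])@k['R'];r*=1000
    P=r.reshape(-1,3);P=P[~np.isnan(P[:,0])]
    m=(abs(P[:,0]-c[0])<45)&(abs(P[:,1]-c[1])<14)&(P[:,2]>zlo)&(P[:,2]<200)
    P=P[m];print('tips',n,len(P),'zmin pct',np.percentile(P[:,2],[0,1,5]).round(1)); q=P[P[:,2]<P[:,2].min()+25]; print(q.min(0).round(),q.max(0).round())
E
python3 - <<'E'
from h import *
tgt(116,-60,80);tips();tips('scene')
E
```

```text
now rack [115.9 -61.2] 83.6 F [ 0.23 -0.9   0.55] t 3.65 w 0.0362
shift cm [0.12 0.01 0.36] rot [-0.0012  0.0015 -0.0003] world [ 0.4774 -0.1328  0.08  ]
tips wrist 3215 zmin pct [121.3 123.9 130.6]
[ 87. -69. 121.] [146. -50. 146.]
tips scene 404 zmin pct [ 84.2 121.5 128. ]
[131. -71.  84.] [155. -54.  85.]
```

drive_tool:
  series:
    - [[0,0,0,0,0,0.2,38],[0,0,0,0,0,0.4,38],[0,0,0,0,0,0.4,38]]

```text
time: 4.05
tool_pos: [0.4763, -0.133, 0.0797]
ee_rot: [-3.141, 0.001, 0.261]
wrist_force: [-0.4, -0.1, -1.1]
width: 0.0354
```

drive_tool:
  series:
    - [[0,0,0,0,0,0.2,38],[0,0,0,0,0,0.4,38],[0,0,0,0,0,0.4,38]]

```text
time: 4.35
tool_pos: [0.476, -0.1329, 0.0753]
ee_rot: [-3.14, 0.002, 0.261]
wrist_force: [0.2, 0.5, 0.1]
width: 0.0362
```

There is no force with the reported TCP 7 mm below the flap's top, so the cameras are right. The real tips sit about 38 mm above the reported TCP. I'll aim for tip z ≈ 93, which is TCP z 55.

drive_tool:
  series:
    - [[0,0,0,0,0,0.4,38],[0,0,0,0,0,0.8,38],[0,0,0,0,0,1.2,38],[0,0,0,0,0,1.6,38],[0,0,0,0,0,1.6,38]]

```text
time: 4.85
tool_pos: [0.4753, -0.1327, 0.0583]
ee_rot: [-3.139, 0.003, 0.261]
wrist_force: [0.1, 0.7, -0.2]
width: 0.0361
```

```bash
python3 - <<'E'
from h import *
tgt(116,105,54);tips('wrist',87);tips('scene',87)
s=snap('scene');cv2.imwrite('pics/c3.png',cv2.resize(s['img'][120:260,180:340],None,fx=4.5,fy=4.2,interpolation=cv2.INTER_CUBIC))
E
```

```text
now rack [115.4 -61.9] 58.3 F [ 0.07  0.67 -0.23] t 4.85 w 0.0361
shift cm [16.69  0.06  0.37] rot [-0.0026  0.0033 -0.0002] world [ 0.6368 -0.0902  0.054 ]
tips wrist 4132 zmin pct [ 95.7  99.  107.1]
[ 86. -69.  96.] [146. -51. 121.]
tips scene 430 zmin pct [ 99.  100.2 105.8]
[ 85. -72.  99.] [145. -50. 124.]
```

View pics/c3.png

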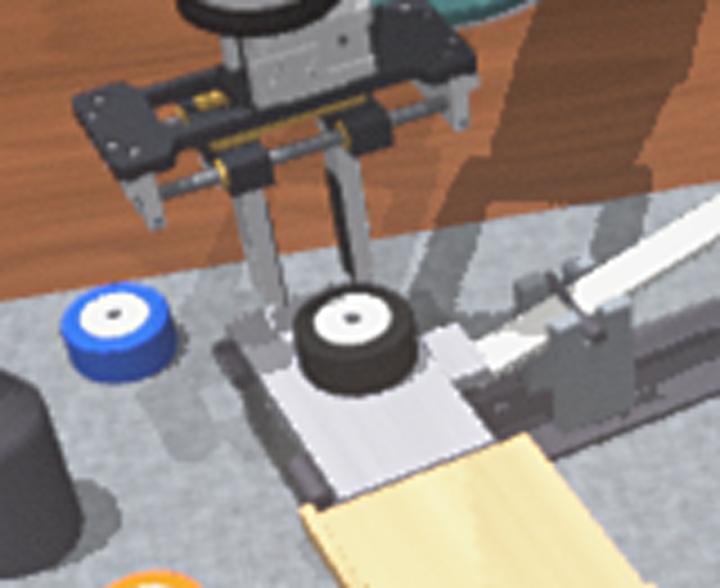

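The tips are now at about z 96, behind the wheel and clear of it. I'll lower another 3 mm and start the push along tool x, which is rack y.

drive_tool:
  series:
    - [[0,0,0,0,0,0.3,38],[0,0,0,0.5,0,0.3,38],[0,0,0,1,0,0.3,38],[0,0,0,1.4,0,0.3,38],[0,0,0,1.8,0,0.3,38],[0,0,0,2.2,0,0.3,38],[0,0,0,2.6,0,0.3,38],[0,0,0,3.0,0,0.3,38],[0,0,0,3.5,0,0.3,38],[0,0,0,4.0,0,0.3,38],[0,0,0,4.5,0,0.3,38],[0,0,0,5.0,0,0.3,38],[0,0,0,5.5,0,0.3,38],[0,0,0,6,0,0.3,38],[0,0,0,6,0,0.3,38]]

```text
time: 6.5
tool_pos: [0.5347, -0.1172, 0.0561]
ee_rot: [-3.14, 0.001, 0.261]
wrist_force: [1.0, -0.0, 0.3]
width: 0.0357
```

```bash
cat >> h.py <<'E'
def wheel(n='top'):
    k=np.load('rack.npz');s=snap(n);W=pts(s);r=W.copy();r[...,:2]=(W[...,:2]-k['o'])@k['R'];r*=1000
    m=(r[...,2]>104)&(r[...,2]<116)&(s['img'].min(2)>120)&(r[...,0]>70)&(r[...,0]<170)&(r[...,1]>-70)&(r[...,1]<195)
    m=m.astype(np.uint8);n_,l,st,c=cv2.connectedComponentsWithStats(m)
    for i in range(1,n_):
        if st[i,4]>20: print('hub',n,st[i,4],r[l==i].mean(0).round(1),'z range',np.percentile(r[l==i][:,2],[2,98]).round(1))
E
python3 - <<'E'
from h import *
tgt(116,102,55);wheel();wheel('scene');tips('wrist',85)
s=snap('wrist','w4.png')
s=snap('scene');cv2.imwrite('pics/c4.png',cv2.resize(s['img'][120:300,180:380],None,fx=3.5,fy=3.3,interpolation=cv2.INTER_CUBIC))
E
```

```text
now rack [115.8  -0.6] 56.1 F [ 1.04 -0.02  0.34] t 6.5 w 0.0357
shift cm [10.26  0.02  0.1 ] rot [-0.0015  0.0014  0.0001] world [ 0.6339 -0.091   0.055 ]
hub top 21 [107.7  46.5 112. ] z range [109.1 115.7]
hub scene 30 [141.4   4.1 110.4] z range [104.3 115.9]
hub scene 169 [114.8  33.5 112.3] z range [109.4 114.9]
tips wrist 4788 zmin pct [ 94.3 100.7 108.5]
[87. -9. 94.] [146.  13. 119.]
```

View pics/c4.png

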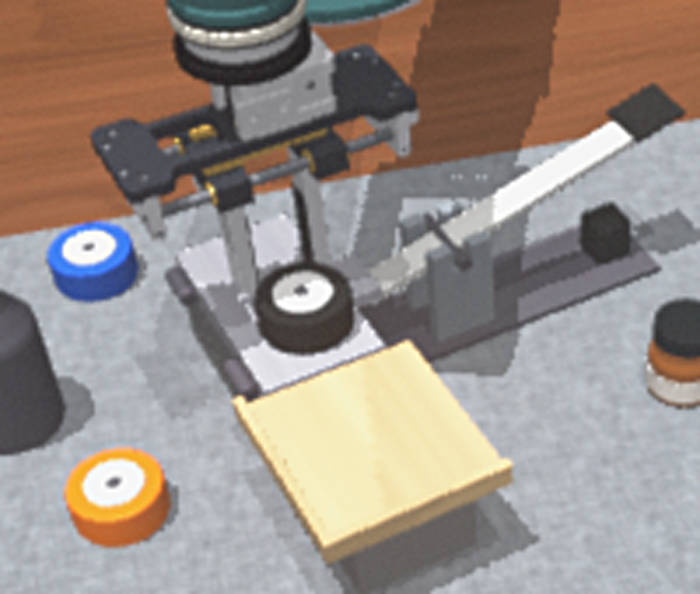

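View pics/w4.png

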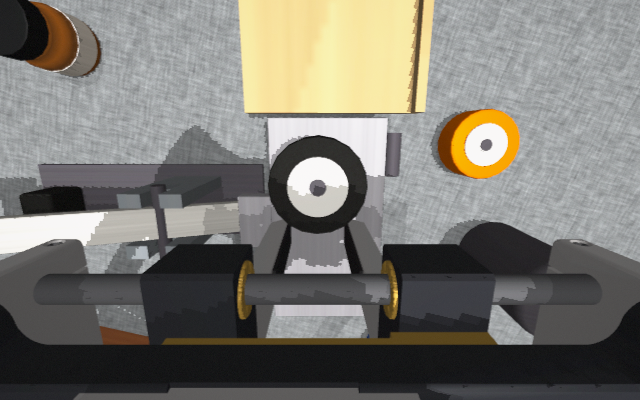

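The wheel moves flat in the notch between the fingertips, with its hub at rack (115, 34) and seen at (317,187) in the wrist view. I'll continue onto the shelf to wheel y ≈ 138.

drive_tool:
  series:
    - [[0,0,0,0.5,0,0,38],[0,0,0,1,0,0,38],[0,0,0,1.5,0,0,38],[0,0,0,2,0,0,38],[0,0,0,2.5,0,0,38],[0,0,0,3,0,0,38],[0,0,0,3.5,0,0,38],[0,0,0,4,0,0,38],[0,0,0,4.5,0,0,38],[0,0,0,5,0,0,38],[0,0,0,5.5,0,0,38],[0,0,0,6,0,0,38],[0,0,0,6.5,0,0,38],[0,0,0,7,0,0,38],[0,0,0,7.5,0,0,38],[0,0,0,8,0,0,38],[0,0,0,8.5,0,0,38],[0,0,0,9,0,0,38],[0,0,0,9.5,0,0,38],[0,0,0,10,0,0,38]]

```text
time: 8.75
tool_pos: [0.6309, -0.0917, 0.056]
ee_rot: [-3.14, 0.002, 0.26]
wrist_force: [0.0, -0.1, -0.5]
width: 0.0357
```

```bash
python3 - <<'E'
from h import *
tgt(116,106,55);wheel('scene');tips('wrist',83)
s=snap('wrist','w5.png')
s=snap('scene');cv2.imwrite('pics/c5.png',cv2.resize(s['img'][120:300,180:380],None,fx=3.5,fy=3.3,interpolation=cv2.INTER_CUBIC))
E
```

```text
now rack [115.9  98.9] 56.0 F [ 0.04 -0.07 -0.46] t 8.75 w 0.0357
shift cm [0.71 0.01 0.1 ] rot [-0.0015  0.0019 -0.0004] world [ 0.6378 -0.09    0.055 ]
hub scene 25 [141.5 104.4 110.4] z range [106.2 115.1]
hub scene 204 [115.1 131.6 110.6] z range [108.3 113. ]
tips wrist 4903 zmin pct [ 93.9 100.9 108.1]
[87. 92. 94.] [146. 114. 119.]
```

View pics/c5.png

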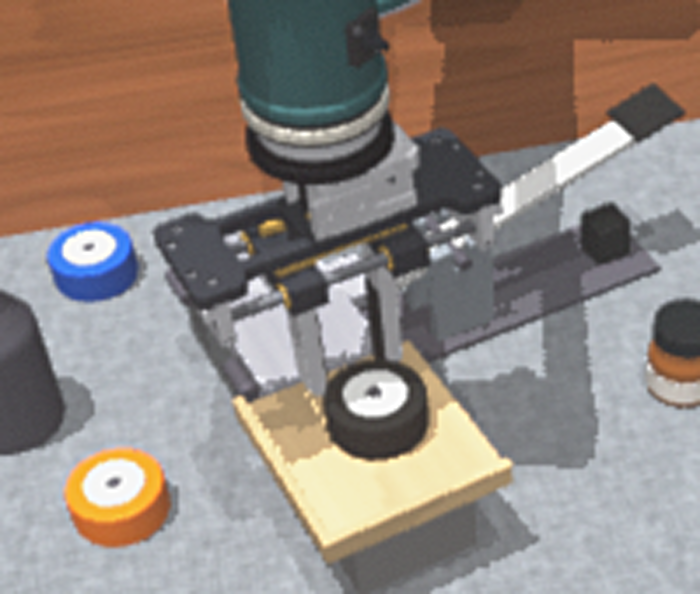

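The wheel lies flat on the shelf with its hub at rack (115, 132) and its top at z 110.6, as expected for 80.5 + 30. Now I'll back off, rise, shut the fingers and go over the lever pad.

drive_tool:
  series:
    - [[0,0,0,-0.7,0,0,38],[0,0,0,-1.4,0,0,38],[0,0,0,-2,0,0,38],[0,0,0,-2,0,-3,38],[0,0,0,-2,0,-6,20],[0,0,0,-2,0,-9,0],[0,0,0,-2,0,-11,0],[0,0,0,-2.8,-2.8,-11,0],[0,0,0,-3.6,-5.6,-11,0],[0,0,0,-4.4,-8.4,-11,0],[0,0,0,-5.2,-11.2,-11,0],[0,0,0,-6,-14,-11,0],[0,0,0,-6.8,-16.8,-11,0],[0,0,0,-7.6,-19.6,-11,0],[0,0,0,-8.4,-22.4,-11,0],[0,0,0,-9.2,-25.2,-11,0],[0,0,0,-9.9,-27.6,-11,0],[0,0,0,-9.9,-27.6,-11,0],[0,0,0,-9.9,-27.6,-11,0]]

```text
time: 10.85
tool_pos: [0.4638, 0.1491, 0.1668]
ee_rot: [-3.141, 0.001, 0.261]
wrist_force: [-0.1, -0.0, -0.1]
width: 0.0004
```

```bash
python3 - <<'E'
from h import *
tgt(-160,0,95);wheel('top');wheel('scene');tips('wrist',150);tips('scene',150)
s=snap('wrist','w6.png')
s=snap('scene','s6.png')
E
```

```text
now rack [-159.9   -0.4] 166.8 F [-0.06 -0.01 -0.06] t 10.85 w 0.0004
shift cm [ 0.05 -0.01  7.18] rot [-0.0008  0.0011  0.0006] world [0.4642 0.1494 0.095 ]
hub top 203 [115.3 133.6 110.5] z range [107.7 113.9]
hub scene 221 [115.  132.3 110.7] z range [108.5 113.6]Traceback (most recent call last):
  File "<stdin>", line 2, in <module>
  File "h.py", line 35, in tips
    P=P[m];print('tips',n,len(P),'zmin pct',np.percentile(P[:,2],[0,1,5]).round(1)); q=P[P[:,2]<P[:,2].min()+25]; print(q.min(0).round(),q.max(0).round())
                                            ~~~~~~~~~~~~~^^^^^^^^^^^^^^^^
    return _quantile_unchecked(
        a, q, axis, out, overwrite_input, method, keepdims, weights)
    return _ureduce(a,
                    func=_quantile_ureduce_func,
    ...<5 lines>...
                    overwrite_input=overwrite_input,
                    method=method)
    r = func(a, **kwargs)
    result = _quantile(arr,
                       quantiles=q,
    ...<2 lines>...
                       out=out,
                       weights=wgt)
    slices_having_nans = np.isnan(arr[-1, ...])
                                  ~~~^^^^^^^^^
IndexError: index -1 is out of bounds for axis 0 with size 0
```

```bash
sed -i 's/P\[:,2\]<200)/P[:,2]<260)/' h.py; python3 - <<'E'
from h import *
s=snap('wrist','w6.png')
s=snap('scene','s6.png');tips('wrist',145);tips('scene',145)
E
```

```text
tips wrist 1137 zmin pct [204.6 206.8 211.2]
[-171.    8.  205.] [-146.   11.  230.]
tips scene 270 zmin pct [206.7 207.5 213.7]
[-173.   -9.  207.] [-146.   11.  232.]
```

View pics/w6.png

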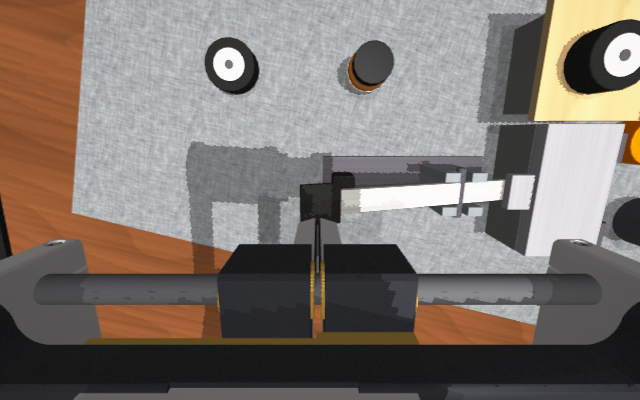

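View pics/s6.png

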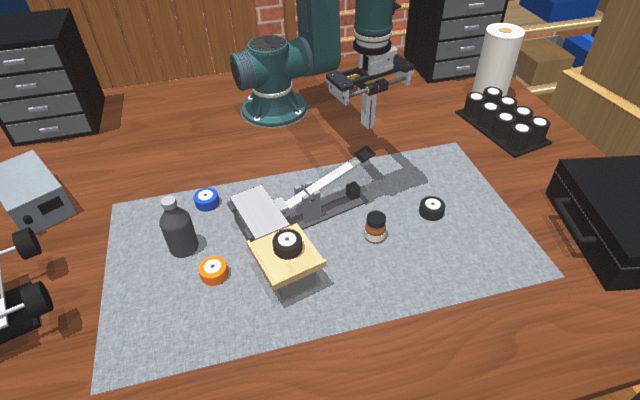

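The wheel stays at rack (115, 133) on the shelf. The shut tips are centred over the pad (320,202 in the wrist view) at z ≈ 205. I'll press down in stages while watching the force.

drive_tool:
  series:
    - [[0,0,0,0,0,2,0],[0,0,0,0,0,4,0],[0,0,0,0,0,5.5,0],[0,0,0,0,0,6.5,0],[0,0,0,0,0,7,0],[0,0,0,0,0,7.5,0],[0,0,0,0,0,8,0],[0,0,0,0,0,8.5,0],[0,0,0,0,0,9,0],[0,0,0,0,0,9.5,0],[0,0,0,0,0,10,0],[0,0,0,0,0,10,0]]

```text
time: 12.4
tool_pos: [0.4641, 0.1488, 0.0656]
ee_rot: [-3.14, 0.002, 0.259]
wrist_force: [1.4, 1.4, 3.7]
width: 0.0003
```

```bash
python3 - <<'E'
from h import *
tgt(-160,0,10);wheel('scene')
s=snap('scene');cv2.imwrite('pics/c7.png',cv2.resize(s['img'][80:300,180:420],None,fx=3.2,fy=2.7,interpolation=cv2.INTER_CUBIC))
E
```

```text
now rack [-159.5   -0.2] 65.6 F [1.37 1.4  3.68] t 12.4 w 0.0003
shift cm [ 0.03 -0.05  5.56] rot [-0.0014  0.0024 -0.0015] world [0.4642 0.1494 0.01  ]
hub scene 219 [115.1 132.2 110.7] z range [108.2 113. ]
```

View pics/c7.png

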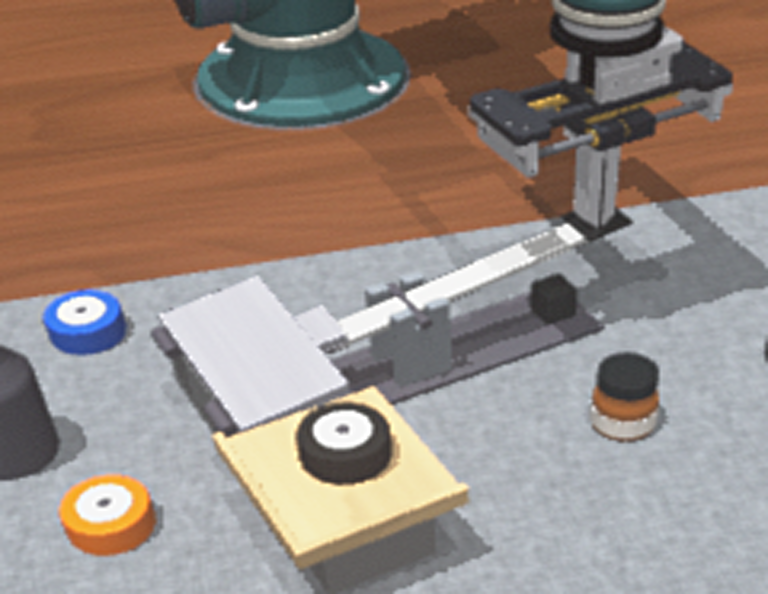

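The lever is turning about its pin, the flap is beginning to lift at 3.7 N, and the wheel hasn't moved. I'll carry on down towards the stop.

drive_tool:
  series:
    - [[0,0,0,0,0,0.5,0],[0,0,0,0,0,1,0],[0,0,0,0,0,1.5,0],[0,0,0,0,0,2,0],[0,0,0,0,0,2.5,0],[0,0,0,0,0,3,0],[0,0,0,0,0,3.5,0],[0,0,0,0,0,4,0],[0,0,0,0,0,4.4,0],[0,0,0,0,0,4.6,0],[0,0,0,0,0,4.6,0]]

```text
time: 13.6
tool_pos: [0.4641, 0.1482, 0.0198]
ee_rot: [-3.141, 0.003, 0.259]
wrist_force: [-0.7, 1.2, 2.6]
width: 0.0007
```

drive_tool:
  series:
    - [[0,0,0,0,0,0.2,0],[0,0,0,0,0,0.4,0],[0,0,0,0,0,0.4,0]]

```text
time: 13.9
tool_pos: [0.4642, 0.1477, 0.0156]
ee_rot: [3.141, 0.003, 0.259]
wrist_force: [1.4, 0.2, 3.3]
width: 0.0005
```

drive_tool:
  series:
    - [[0,0,0,0,0,0.2,0],[0,0,0,0,0,0.3,0],[0,0,0,0,0,0.3,0]]

```text
time: 14.2
tool_pos: [0.4644, 0.1473, 0.0125]
ee_rot: [3.14, 0.003, 0.259]
wrist_force: [0.3, -0.6, 3.9]
width: 0.0005
```

```bash
cat >> h.py <<'E'
def flap(n='scene'):
    k=np.load('rack.npz');s=snap(n);W=pts(s);r=W.copy();r[...,:2]=(W[...,:2]-k['o'])@k['R'];r*=1000
    P=r.reshape(-1,3);P=P[~np.isnan(P[:,0])]
    m=(P[:,0]>88)&(P[:,0]<150)&(abs(P[:,1])<65)&(P[:,2]>70)&(P[:,2]<130);P=P[m]
    a=np.polyfit(P[:,0],P[:,2],1);e=P[:,2]-np.polyval(a,P[:,0]);P=P[abs(e)<4];a=np.polyfit(P[:,0],P[:,2],1);print('flap angle',n,-np.arctan(a[0]),len(P))
E
python3 - <<'E'
from h import *
tgt(-160,0,10);wheel('scene');flap();flap('top')
s=snap('scene');cv2.imwrite('pics/c8.png',cv2.resize(s['img'][80:300,180:420],None,fx=3.2,fy=2.7,interpolation=cv2.INTER_CUBIC))
E
```

```text
now rack [-158.    -0.3] 12.5 F [ 0.26 -0.6   3.93] t 14.2 w 0.0005
shift cm [ 0.03 -0.2   0.25] rot [ 0.0014  0.0026 -0.0019] world [0.4642 0.1494 0.01  ]
hub scene 351 [ 90.8   3.1 106.5] z range [104.1 110.2]
hub scene 219 [115.  132.2 110.7] z range [108.3 113.2]
flap angle scene 0.34667112317102966 1257
flap angle top 0.3448261742141829 1576
```

View pics/c8.png

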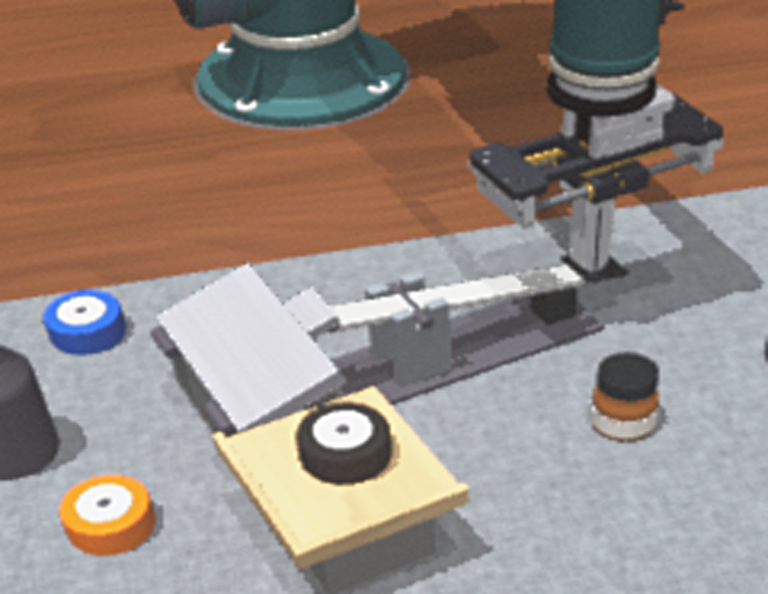

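The flap reads 0.345 rad from both cameras, and the lever is at or within a millimetre of its stop. I'll press 2 mm more for a firm hold.

drive_tool:
  series:
    - [[0,0,0,0,0,0.1,0],[0,0,0,0,0,0.2,0],[0,0,0,0,0,0.2,0],[0,0,0,0,0,0.2,0]]

```text
time: 14.8
tool_pos: [0.4646, 0.1472, 0.0115]
ee_rot: [3.14, 0.002, 0.259]
wrist_force: [-0.7, -0.6, 8.5]
width: 0.0004
```

```bash
python3 - <<'E'
from h import *
tgt(-160,0,10);wheel('scene');flap();flap('top')
E
```

```text
now rack [-1.578e+02 -1.000e-01] 11.5 F [-0.65 -0.57  8.46] t 14.8 w 0.0004
shift cm [ 0.01 -0.22  0.15] rot [ 0.0017  0.0021 -0.0018] world [0.4642 0.1494 0.01  ]
hub scene 378 [ 91.3   5.2 106.6] z range [104.1 109.8]
hub scene 219 [114.9 132.1 110.6] z range [108.4 112.8]
flap angle scene 0.35417384866307366 1272
flap angle top 0.34806608261104915 1575
```

```bash
python3 - <<'E'
from h import *
s=snap('top','t9.png');ob=robot.get_obs();W=pts(s)
for n,(u,v) in dict(jar=(289,186),flask=(489,217),spare=(224,203)).items(): print(n,W[v,u].round(4))
cv2.imwrite('pics/c9.png',cv2.resize(s['img'][110:290,200:510],None,fx=2.5,fy=2.5,interpolation=cv2.INTER_CUBIC))
print(ob['time'],ob['wrist_force'],abs(ob['qvel']).max())
E
```

```text
jar [0.6082 0.1257 0.066 ]
flask [ 0.5292 -0.292   0.1494]
spare [0.5741 0.2824 0.0299]
15.0 [-0.82252853 -0.43673395  8.25897417] 0.0020159098105042186
```

View pics/c9.png

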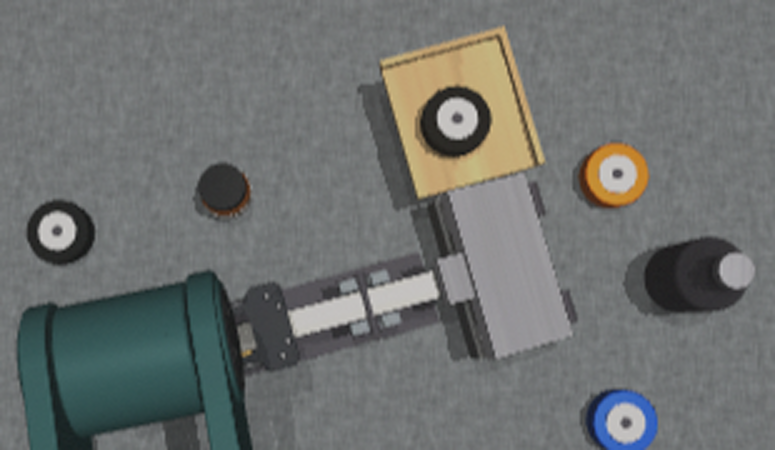

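The top view shows the wheel wholly on the shelf at crop (456,120), the flap raised and the pin seated in the cheeks at crop (365,305). The jar, flask and spare read the same positions as at the start. The push is steady at about 8 N, so I'm handing in.

```bash
python3 - <<'E'
from bench import robot
print(robot.close_job()); o=robot.get_obs(); print(o['time'],o['wrist_force'])
E
```

```text
the job is handed in; nothing more can be done
None
the job is handed in; nothing more can be done
```

The wheel is on the shelf and the job was handed in at about 15 s of the 51 s, with the shut fingertips holding the lever down on its stop. No verdict was reported.

**What I did:** I pushed the wheel along the flap and over the gap with two half-open fingertips, without lifting it. Then I backed off, shut the fingers and pressed the lever pad down in stages.

**Last checks:**
- **Wheel:** its hub is at rack (115, 132) mm and its top at z 110.6 mm, so it lies flat on the shelf and well inside the limits.
- **Flap:** its opening reads 0.348 and 0.354 rad from the two cameras, against the 0.31 needed.
- **Lever:** the push is steady at about 8.3 N, and the pin looks seated in its cradle; I judged that by eye and did not measure it.
- **Bystanders:** the jar, flask and spare wheel read within about 1 mm of where they started.

**What disagreed:** the reported TCP height is about 38 mm below the real fingertips. Depth from the wrist and scene cameras agreed on this. The absence of any force when the reported TCP was below the flap's top confirmed it. I used the camera heights for all the contact moves.

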